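Latch the mould and start the bench

ROBOT

A 6-joint arm with a two-finger parallel gripper is mounted at the origin on the work surface. World frame = base frame: x ahead of the robot, y to its left, z up, the work surface at z = 0. Lengths are in mm, angles in rad, forces in N, time in s.
With the tool pointing down it reaches from about 375 to 900 mm from the base axis. Payload 3.1 kg.
Tool frame: the origin (TCP) lies at the very end of the fingers, on their centre line; the grasp point (between the pads) lies 19 mm behind it; z points along the fingers, x is the direction in which the jaws open and shut, and the axes are right-handed (so a half turn about z gives the same grasp; the last joint's range is limited). The gripper opens to 87 mm and grips with 3 to 60 N. Pads are 19 mm wide; open, the fingers measure 117 mm over their backs; the gripper's body (75 mm by 190 mm) begins 51 mm behind the grasp point.
Start: joints at [-1.353, 0.527, 1.433, -0, 1.181, -0.178], TCP at [240.987, -576.647, 222.548] pointing down, gripper open.
Joint ranges: [-3.08, 3.08], [-0.75, 2.2], [0.22, 2.44], [-1.43, 4.57], [0, 2.65], [-2.85, 2.85]. Speed limits (rad/s): [2.79, 2.79, 3.14, 3.14, 3.14, 3.14].

INTERFACE

Orientations are given as a unit quaternion [w, x, y, z].
In Python, from station import ctrl, imaging, job_done gives the robot as it stands. The module is installed in compiled form; this text tells all that it offers.
- The arm moves only by the tool play_rows, never from a script. Its argument "commands" is a list of rows, each an object with "dp": the shift along the tool's x, y, z in mm, a list of three; "roll": the turn about the tool's z in rad; "grip": the opening, from 0 (shut) to 1 (fully open). In form: [{"dp": [x, y, z], "roll": roll, "grip": grip}, ...]. A call has 1 to 5 rows; each row is the pose to reach, as a shift and turn from the pose commanded when the call began, along the tool's axes at that moment; what a row does not reach only later rows make up. A row lasts 1/8 s, in which the tool goes at most 62.5 mm and 10.7 degrees, less where a joint would pass 70% of its speed; a pose out of reach is approached as far as the arm can. A call with a gripper value outside its range is refused whole. The fingers move at their own pace and stop on an object; the grip force is fixed at half the most. Time passes only in rows, so rows that repeat a pose let the fingers close. It gives the time, the measured TCP pose, the force and the opening at its end, in the units of the state.
- ctrl.get_state(): the state, without advancing time (a new reading comes with each control period).
- imaging.read_camera(name): name is "side" or "top" or "wrist"; returns the picture (480x640x3 uint8, blue, green, red); there is no depth.
- imaging.camera_model(name): a dict with "mtx" (3x3 intrinsics, pixels), "position" and "attitude" of the camera in the world; the wrist camera has in their place "hand_eye" (4x4, takes a point from camera to tool coordinates, whose origin is the TCP and whose axes are the tool frame's). Camera axes: x right, y down, z forward; pixel columns grow to the right and rows downward; lengths in mm; the calibration is good to about 2 mm. The wrist camera is an equidistant fisheye: a pixel r from the principal point sees the ray r / f radians off the axis. A picture is of the moment at which its call begins: read the wrist's pose just before it. camera_model takes no time and is no camera call.
- job_done(): hands the job in, once; it reports no verdict.
The state is a dict: "clock": time; "qpos": joint angles; "joint_vel": joint speeds; "joint_torque": joint torques, N m; "tool_pos": TCP position; "ee_rot": TCP orientation; "wrist_force": force on the tool from outside, world axes, zero at the start; "ft_torque": the same for the moment, N m; "finger_gap": finger opening in mm.
Only numpy, scipy, OpenCV 4.12 (cv2) and the standard library are available. Lean on these libraries where they do the work, as an engineer would, in place of code of your own. Each camera call takes 0.05 s, during which the arm holds its last target.

TASK

The casting mould is shut but not latched: with your fingertips push its wide latch down flat until it is fully home, then the narrow latch the same way, and only then press the large round button on the grey control box all the way in and let it spring back, to start the bench. Only press: do not pick up or shift the control box or anything else standing on the bench, and leave the box's square key and small round button alone.

Things in the scene. Friction and masses are not known exactly. Their poses are not given: they have to be found in the camera images.
- mould: shut two-part plaster mould on a wooden board, bolted to the bench: 140 (x) x 200 (y) x 40 mm high; origin under its centre. Its two steel latches stand on its top face side by side, 110 mm apart centre to centre along the mould's y; which one is on which side varies.
- wide_latch (a joint): the wide latch: a steel paddle 50 mm wide, 65 long, 6 thick. Hinge axis along the mould's y, 25 mm to +x of its centre, 54 mm above the bench; the free end points to the mould's -x. Value in rad: 0 = raised 0.6 above level, 0.6 = fully down, level, on its stop (top face 57 mm above the bench). Starts at 0 to 0.2. Stiff hinge (0.15 N m, 3 to 4 N at the free end), no spring: stays where left.
- wide_latch_pad (a point): point to press on the wide latch: on the middle of the paddle's upper face, 52 mm from the hinge axis and 13 mm from the free end; moves with the paddle; axes parallel to the mould's when the joint is at 0
- narrow_latch (a joint): the narrow latch: the same as the wide one (65 mm long, same hinge, friction, values and start range) but only 20 mm wide
- narrow_latch_pad (a point): point to press on the narrow latch: on the middle of its upper face, 52 mm from the hinge axis and 13 mm from the free end; moves with the paddle
- control_box: grey control box standing loose on rubber feet, about 0.8 kg: 110 (x) x 180 (y) x 50 mm high; origin under its centre. On its top, in a row along its y, 58 mm apart, each in a square black surround 48 mm wide and 56 mm high above the bench, are three steel push keys: the large round button at +y, the square key in the middle, the small round button at -y. A cable gland sticks out at +x.
- large_button (a joint): large round button, 40 mm across, its top 68 mm above the bench; value in m: 0 = up, 0.006 = fully pressed; spring return, starts to move at about 2.4 N and is fully down at 6 N
- large_button_top (a point): centre of the large round button's top face, moves with it
- square_key (a joint): square key, 26 x 26 mm, its top 68 mm above the bench, travel and spring like the large button; not to be pressed
- small_button (a joint): small round button, 18 mm across, its top 68 mm above the bench, travel and spring like the large button; not to be pressed
- jar: bystander: green glass jar with a steel lid, 54 mm across, 75 mm tall; origin under its centre
- tin: bystander: small tin with a paper label, 52 mm across, 65 mm tall; origin under its centre
- brush: bystander: brush lying flat, 180 mm long; origin under its middle
- spatula: bystander: spatula lying flat, 200 mm long; origin under its middle
- round_mould: bystander: loose round plaster mould, 124 mm across, 42 mm tall; origin under its centre
- framed_mould: bystander: loose rectangular plaster mould on a wooden board, 110 x 85 x 32 mm; origin under its centre
- cup: bystander: white ceramic cup, 72 mm across, 75 mm tall; origin under its centre
- collar: bystander: steel ring, 70 mm across, 25 mm tall; origin under its centre
Things that resemble listed ones, but are neither listed nor needed, are in the scene too. What is shaped like the control_box but yellow is not meant.

How it is judged (in metres and radians):
On the way, in this order (a step that is already met when the one before it is completed fails the run):
1. the wide latch is fully down (value of joint wide_latch above 0.53 rad), for 0.2 s.
2. then the narrow latch is fully down (value of joint each of wide_latch, narrow_latch above 0.53 rad), for 0.2 s.
3. then the large round button is pressed in, both latches down (all of step 2 and value of joint large_button above 0.0045 m), for 0.05 s.
At the end, for the whole second after the job is handed in: Both latches are within 0.07 rad of fully down (joint above 0.53 of 0.6 rad), all three keys of the control box are up again (within 1.5 mm), and the box and all bystanders rest within 30 mm of where they began (all of step 2 and value of joint each of large_button, square_key, small_button below 0.0015 m and height (world z) of control_box below 0.01 m and distance of each of control_box, jar, tin, brush, spatula, round_mould, framed_mould, cup, collar from where it was at the start of the episode below 0.03 m and linear speed of control_box below 0.02 m/s); the robot touches nothing.
It fails at once if the narrow latch is pushed down before the wide one is home (value of joint narrow_latch above 0.4 rad and value of joint wide_latch below 0.5 rad).
It fails at once if the large button is pressed before both latches are down (value of joint large_button above 0.003 m and value of joint any of wide_latch, narrow_latch below 0.5 rad).
It fails at once if the square key or the small button is pressed (value of joint any of square_key, small_button above 0.003 m).
It fails at once if the control box is lifted, tipped or shoved more than 30 mm (height (world z) of control_box above 0.012 m or angle between control_box's own z axis and vertical above 0.2 rad or distance of control_box from where it was at the start of the episode above 0.03 m).
It fails at once if a bystander is lifted, carried or shoved more than 30 mm, or an upright one knocked over (distance of any of jar, tin, brush, spatula, round_mould, framed_mould, cup, collar from where it was at the start of the episode above 0.03 m or height (world z) of any of jar, tin, brush, spatula, round_mould, framed_mould, cup, collar above 0.03 m or angle between any of jar, tin, cup's own z axis and vertical above 0.5 rad).
It also fails if it takes over 48 s, if anything falls off the work surface, if the arm or the gripper's body presses on something with over 40 N, if the wrist force passes 120 N, or if a joint passes its speed limit or range.

## Working session

There is one attempt and no reset: what is moved stays moved. The work goes in short steps, Python scripts to look and compute and a tool call to move; the robot and the scene stay as the last step left them, time stands still between calls to the robot, and variables do not carry over. Pictures are saved under pics/ and viewed, and the job is handed in when it is done.

Besides the shell and the picture viewer there is one more tool, called after "Call:" as a command line: name --argument value ..., lists and objects as JSON in quotes. play_rows: Moves the arm, as the interface text tells. Its arguments: {"type":"object","properties":{"commands":{"type":"array"}},"required":["commands"]}

```bash
mkdir -p pics; python3 - <<'E'
from station import ctrl, imaging
import cv2,numpy as np
np.set_printoptions(precision=4,suppress=True)
print(ctrl.get_state())
for n in ["side","top","wrist"]:
    cv2.imwrite(f"pics/{n}0.png",imaging.read_camera(n)); print(n,imaging.camera_model(n))
E
```

```text
{'clock': 0.0, 'qpos': array([-1.3535,  0.5285,  1.4339, -0.    ,  1.1814, -0.1785]), 'joint_vel': array([-0.0014,  0.0007,  0.0006, -0.002 , -0.0011, -0.0014]), 'joint_torque': array([ -0.0002, -44.0045, -17.6589,   0.0633,   0.0585,  -0.0002]), 'tool_pos': array([ 240.813 , -575.951 ,  221.5739]), 'ee_rot': array([-0.0007,  0.8323, -0.5543, -0.0008]), 'wrist_force': array([ 0.3067, -0.6416,  0.6856]), 'ft_torque': array([ 0.0132, -0.0586, -0.054 ]), 'finger_gap': 86.95315304211853}
side {'mtx': array([[486.2057,   0.    , 316.2081],
       [  0.    , 486.2057, 241.5082],
       [  0.    ,   0.    ,   1.    ]]), 'position': array([ 33.0414, 689.3377, 764.4689]), 'attitude': array([ 0.1373, -0.2773,  0.8558, -0.4146])}
top {'mtx': array([[488.4532,   0.    , 320.2289],
       [  0.    , 488.4532, 242.1455],
       [  0.    ,   0.    ,   1.    ]]), 'position': array([ 426.051 ,    3.9647, 1431.0326]), 'attitude': array([-0.0264,  0.7141, -0.6989,  0.03  ])}
wrist {'mtx': array([[371.6483,   0.    , 318.8973],
       [  0.    , 371.6483, 240.8367],
       [  0.    ,   0.    ,   1.    ]]), 'hand_eye': array([[   1.    ,   -0.0008,    0.0007,   -0.4151],
       [   0.0006,    0.9557,    0.2945,  -80.1262],
       [  -0.0009,   -0.2945,    0.9557, -161.8498],
       [   0.    ,    0.    ,    0.    ,    1.    ]])}
```

View pics/top0.png

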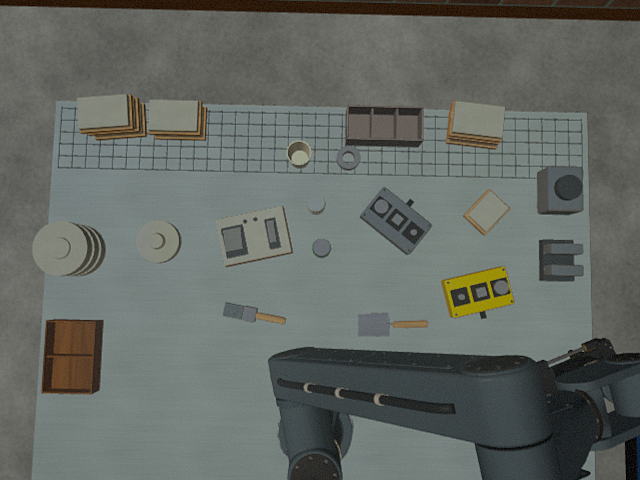

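View pics/side0.png

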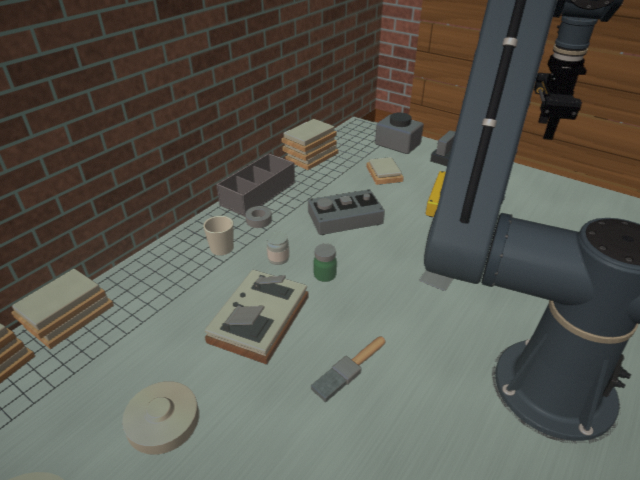

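View pics/wrist0.png

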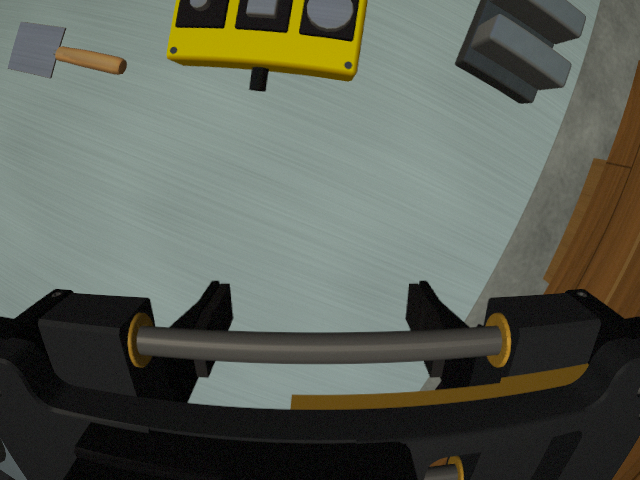

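Candidates: the grey box at top (396,220) is the control box, while the yellow one at (478,291) is the excluded lookalike. The mould is at (254,236), with the wide latch on the left (233,240) and the narrow one on the right (271,232). I'll enlarge both to confirm.

```bash
cat > h.py <<'E'
import numpy as np,cv2
from scipy.spatial.transform import Rotation as R
from station import imaging
def rot(q): return R.from_quat([q[1],q[2],q[3],q[0]]).as_matrix()
def ray(n,uv):
    m=imaging.camera_model(n); d=rot(m['attitude'])@np.linalg.inv(m['mtx'])@np.array([*uv,1.]); return m['position'],d
def onz(n,uv,z):
    p,d=ray(n,uv); return p+d*(z-p[2])/d[2]
def proj(n,P):
    m=imaging.camera_model(n); c=rot(m['attitude']).T@(np.asarray(P,float)-m['position']); c=m['mtx']@c; return c[:2]/c[2]
E
python3 - <<'E'
import cv2
from h import *
np.set_printoptions(precision=1,suppress=True)
t=cv2.imread('pics/top0.png'); s=cv2.imread('pics/side0.png')
a=cv2.resize(t[195:275,205:305],None,fx=5,fy=5,interpolation=cv2.INTER_CUBIC)
b=cv2.resize(t[180:260,350:440],None,fx=5,fy=5,interpolation=cv2.INTER_CUBIC)[:, :]
c=cv2.resize(s[260:370,200:320],None,fx=5,fy=5,interpolation=cv2.INTER_CUBIC)
cv2.imwrite('pics/ca.png',a);cv2.imwrite('pics/cb.png',b);cv2.imwrite('pics/cc.png',c)
print(proj('top',[0,0,0]),proj('top',[500,0,0]),proj('top',[500,200,0]),onz('top',(254,236),40),onz('top',(396,220),50))
E
```

```text
[315.4 431.1] [319.2 255.9] [251.  254.4] [550.9 187.6  40. ] [ 604.6 -216.4   50. ]
```

View pics/ca.png

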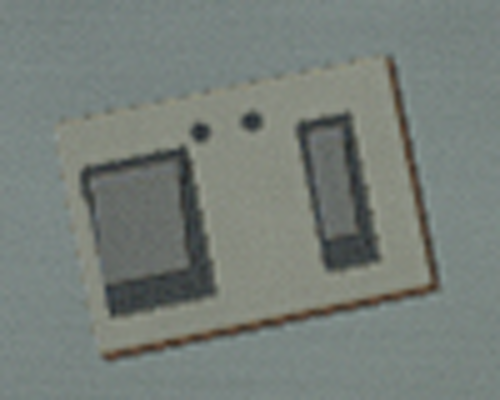

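View pics/cb.png

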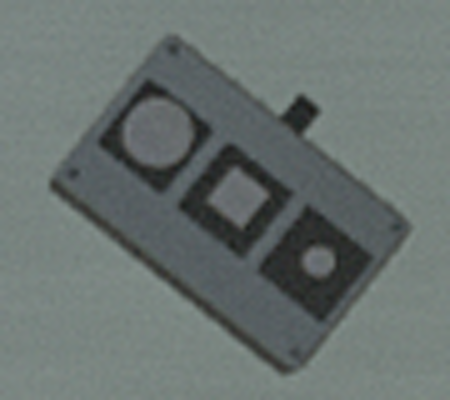

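View pics/cc.png

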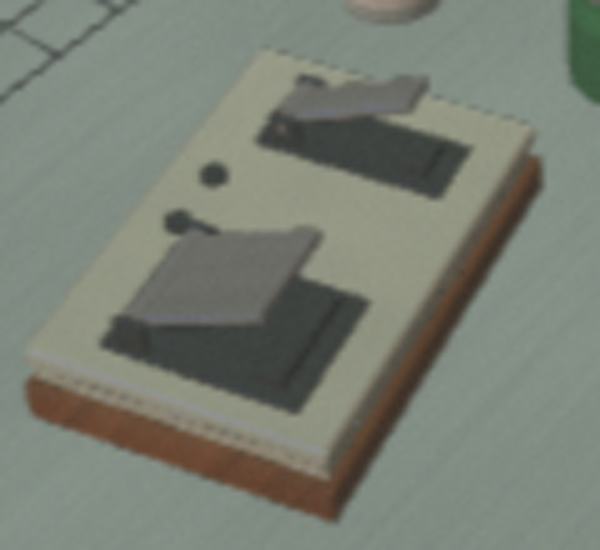

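```bash
python3 - <<'E'
from h import *
np.set_printoptions(precision=1,suppress=True)
A=lambda u,v:onz('top',(204.6+u/5,194.6+v/5),40)
c=[A(57,121),A(390,57),A(437,286),A(105,350)]
for p in c: print(p)
C=np.mean(c,0); print('C',C)
for i in range(4): print(np.linalg.norm(c[i]-c[(i+1)%4]))
yv=(c[0]+c[3]-c[1]-c[2]); th=np.arctan2(yv[1],yv[0])-np.pi/2; xv=(c[0]+c[1]-c[2]-c[3]); th2=np.arctan2(xv[1],xv[0])
print('yaw',th,th2); t=(th+th2)/2
ex=np.array([np.cos(t),np.sin(t),0]);ey=np.array([-ex[1],ex[0],0])
def pad(s,q):
    a=0.6-q; h=C*[1,1,0]+25*ex+s*55*ey+[0,0,54]
    ax=-ex*np.cos(a)+np.array([0,0,np.sin(a)]); n=ex*np.sin(a)+np.array([0,0,np.cos(a)])
    return h+52*ax+3*n, h+65*ax+3*n
for s in (1,-1):
  for q in (0,.1,.2,.6):
    p,e=pad(s,q); 
    for n in('top','side'):
      w=25 if s>0 else 10
      print(s,q,p,n,proj(n,e+ey*w),proj(n,e-ey*w))
B=lambda u,v,z:onz('top',(349.6+u/5,179.6+v/5),z)
print('btn',B(158,131,68),'sq',B(238,198,68),'sm',B(319,261,68))
print([B(*p,50) for p in((172,35),(412,228),(295,365),(52,183))])
b=B(158,131,68);print('side proj btn',proj('side',b))
# jar etc
print('jar',onz('top',(321,247),75),'tin',onz('top',(316,206),65))
s=cv2.imread('pics/side0.png')
cv2.imwrite('pics/cs.png',cv2.resize(s[180:240,290:400],None,fx=6,fy=6,interpolation=cv2.INTER_CUBIC))
E
```

```text
[597.9 298.   40. ]
[639.2 108.3  40. ]
[508.   77.9  40. ]
[467.5 265.7  40. ]
C [553.1 187.5  40. ]
194.0415738789185
134.62747510242912
192.06475950951943
134.38829100932372
yaw 0.21333698332106832 0.23513738054280864
1 0 [525.1 237.5  85.8] top [224.8 248.8] [242.7 245.2]
1 0 [525.1 237.5  85.8] side [247.5 316.3] [260.3 298.8]
1 0.1 [522.2 236.8  81.6] top [225.4 250.2] [243.3 246.6]
1 0.1 [522.2 236.8  81.6] side [249.5 318.8] [262.1 301.3]
1 0.2 [519.7 236.3  77. ] top [226.  251.5] [243.8 247.8]
1 0.2 [519.7 236.3  77. ] side [251.2 321.4] [263.7 303.8]
1 0.6 [514.6 235.1  57. ] top [228.1 254.2] [245.5 250.6]
1 0.6 [514.6 235.1  57. ] side [255.2 331.4] [267.5 313.6]
-1 0 [549.6 130.3  85.8] top [269.6 239.7] [276.7 238.2]
-1 0 [549.6 130.3  85.8] side [277.7 274.9] [282.  268.9]
-1 0.1 [546.7 129.6  81.6] top [270.  241.1] [277.1 239.7]
-1 0.1 [546.7 129.6  81.6] side [279.4 277.3] [283.7 271.3]
-1 0.2 [544.2 129.   77. ] top [270.4 242.4] [277.5 241. ]
-1 0.2 [544.2 129.   77. ] side [280.9 279.7] [285.1 273.7]
-1 0.6 [539.1 127.9  57. ] top [271.7 245.3] [278.7 243.9]
-1 0.6 [539.1 127.9  57. ] side [284.2 289.3] [288.3 283.3]
btn [ 641.6 -171.4   68. ] sq [ 604.6 -216.9   68. ] sm [ 570.  -262.7   68. ]
[array([ 700.1, -181.1,   50. ]), array([ 591.9, -319.1,   50. ]), array([ 512.3, -253. ,   50. ]), array([ 613.2, -113.6,   50. ])]
side proj btn [323.2 201. ]
jar [521.1  -4.2  75. ] tin [637.4  12.3  65. ]
```

View pics/cs.png

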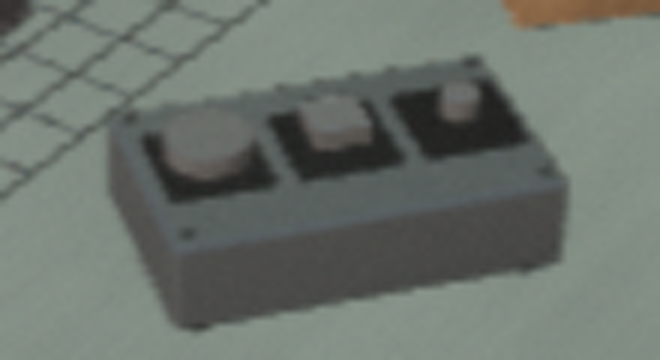

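```bash
cat >> h.py <<'E'
from station import ctrl
def to(P):
    s=ctrl.get_state(); d=np.asarray(P)-s['tool_pos']; return np.round(rot(s['ee_rot']).T@d,1)
def wproj(P):
    s=ctrl.get_state(); m=imaging.camera_model('wrist'); T=m['hand_eye']
    t=rot(s['ee_rot']).T@(np.asarray(P,float)-s['tool_pos']); c=T[:3,:3].T@(t-T[:3,3])
    th=np.arccos(c[2]/np.linalg.norm(c)); r=th*m['mtx'][0,0]; ph=np.arctan2(c[1],c[0])
    return np.array([m['mtx'][0,2]+r*np.cos(ph),m['mtx'][1,2]+r*np.sin(ph)])
def wray(uv,z):
    s=ctrl.get_state(); m=imaging.camera_model('wrist'); T=m['hand_eye']
    d=(np.asarray(uv)-m['mtx'][:2,2])/m['mtx'][0,0]; th=np.linalg.norm(d)
    c=np.array([*(d/th*np.sin(th)),np.cos(th)]); Rw=rot(s['ee_rot'])
    o=s['tool_pos']+Rw@T[:3,3]; dd=Rw@T[:3,:3]@c
    return o+dd*(z-o[2])/dd[2]
E
python3 -c "
from h import *
print(to([480,-300,222]), wproj(ctrl.get_state()['tool_pos']))"
```

```text
[-1.626e+02 -3.271e+02  2.000e-01] [319.55544352 300.58617023]
```

Call:
play_rows --commands '[{"dp":[-27,-54,0],"roll":0,"grip":0},{"dp":[-54,-108,0],"roll":0,"grip":0},{"dp":[-81,-162,0],"roll":0,"grip":0},{"dp":[-108,-216,0],"roll":0,"grip":0},{"dp":[-135,-270,0],"roll":0,"grip":0}]'

```text
clock: 0.78
tool_pos: [439.0, -346.4, 222.4]
ee_rot: [-0.0, 0.832, -0.554, -0.0]
wrist_force: [-0.6, -0.0, -0.4]
finger_gap: 45.0
```

```bash
python3 -c "
from h import *
s=ctrl.get_state();print(s['tool_pos'],s['qpos'],s['finger_gap'],s['clock'],to([515,235,200]))"
```

```text
[ 439.02134571 -346.36894704  222.39467831] [-8.67819168e-01  4.39187376e-01  1.59965194e+00  5.07287652e-05
  1.10289355e+00  3.07506446e-01] 44.986515700187454 0.775 [-507.2 -294.1   22.5]
```

Call:
play_rows --commands '[{"dp":[-50,-29,2],"roll":0,"grip":0},{"dp":[-100,-58,4],"roll":0,"grip":0},{"dp":[-150,-87,6],"roll":0,"grip":0},{"dp":[-200,-116,8],"roll":0,"grip":0},{"dp":[-250,-145,10],"roll":0,"grip":0}]'

```text
clock: 1.4
tool_pos: [475.5, -59.6, 212.5]
ee_rot: [-0.0, 0.832, -0.554, 0.0]
wrist_force: [0.1, -0.7, 0.7]
finger_gap: 1.8
```

Call:
play_rows --commands '[{"dp":[-50,-29,2],"roll":0,"grip":0},{"dp":[-100,-58,4],"roll":0,"grip":0},{"dp":[-150,-87,6],"roll":0,"grip":0},{"dp":[-200,-116,8],"roll":0,"grip":0},{"dp":[-250,-145,10],"roll":0,"grip":0}]'

```text
clock: 2.02
tool_pos: [512.8, 227.1, 202.3]
ee_rot: [0.0, 0.832, -0.554, 0.0]
wrist_force: [-0.0, -0.4, 0.4]
finger_gap: 0.6
```

```bash
python3 - <<'E'
from h import *
s=ctrl.get_state();print(s['tool_pos'],s['qpos'],s['finger_gap'],s['clock'],s['wrist_force'],to([514.6,235.1,95]))
w=imaging.read_camera('wrist')
print(wproj([514.6,235.1,57]),wproj([519.7,236.3,77]))
cv2.imwrite('pics/w1.png',w)
E
```

```text
[512.79327284 227.06408994 202.32899793] [ 2.17732983e-01  4.66461567e-01  1.61710285e+00 -2.58721382e-04
  1.05819762e+00  1.39261464e+00] 0.5757770470014916 2.025 [-0.03190813 -0.35581546  0.39929418] [ -6.7  -4.8 107.3]
[319.16122164 223.80000491] [320.18234825 223.68550577]
```

View pics/w1.png

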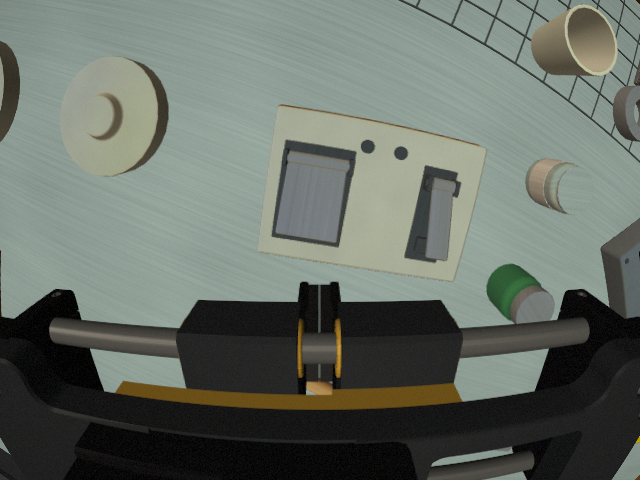

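```bash
python3 - <<'E'
from h import *
np.set_printoptions(precision=1,suppress=True)
for q in ((280,107),(485,149),(453,279),(259,250)): print('m',wray(q,40), wray(q,0))
for a in ((273,236),(338,245)): print('wide end',wray(a,76))
for a in ((429,260),(446,262)): print('nar end',wray(a,76))
for a in ((288,157),(350,164)): print('wide hinge',wray(a,57))
w=cv2.imread('pics/w1.png'); cv2.imwrite('pics/w1c.png',cv2.resize(w[90:290,250:500],None,fx=3,fy=3,interpolation=cv2.INTER_CUBIC))
E
```

```text
m [593.5 305.   40. ] [594.4 310.    0. ]
m [637.2 120.6  40. ] [643.4 102.8  -0. ]
m [511.1  90.   40. ] [501.7  68.5   0. ]
m [465.9 275.2  40. ] [451.  276.6   0. ]
wide end [495.1 267.5  76. ]
wide end [508.6 215.9  76. ]
nar end [526.6 138.8  76. ]
nar end [530.9 123.5  76. ]
wide hinge [557.2 280.9  57. ]
wide hinge [571.7 231.5  57. ]
```

View pics/w1c.png

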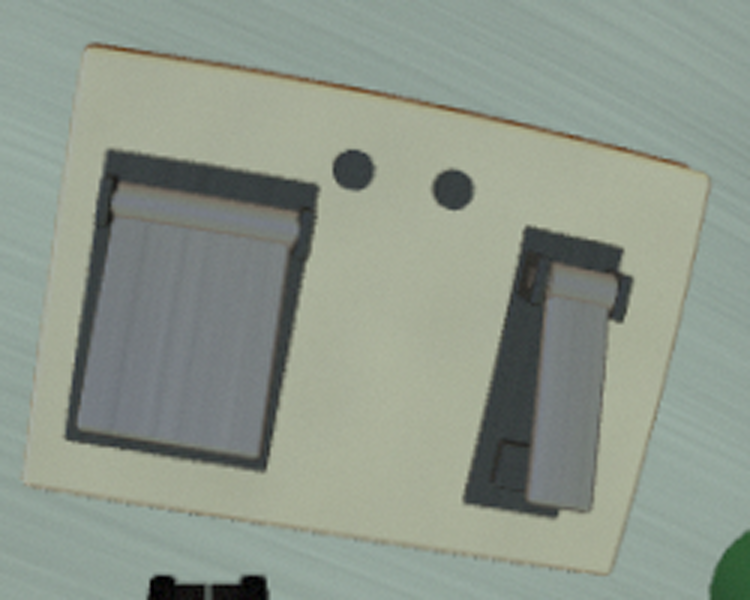

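```bash
python3 - <<'E'
from h import *
np.set_printoptions(precision=1,suppress=True)
for q in ((252.4,270),(306.6,285.4),(266,354),(205,331)): print('side m',onz('side',q,40))
s=ctrl.get_state();print(s['tool_pos'],s['joint_vel'])
print('tcp in side',proj('side',s['tool_pos']),'top',proj('top',s['tool_pos']))
w=imaging.read_camera('wrist');a=imaging.read_camera('side');t=imaging.read_camera('top');cv2.imwrite('pics/w2.png',w)
print(cv2.absdiff(w,cv2.imread('pics/w1.png')).mean())
cv2.imwrite('pics/s2.png',a);cv2.imwrite('pics/t2.png',t)
cv2.imwrite('pics/s2c.png',cv2.resize(a[180:380,140:400],None,fx=3,fy=3,interpolation=cv2.INTER_CUBIC))
E
```

```text
side m [633.2 114.5  40. ]
side m [504.3  83.5  40. ]
side m [454.3 275.9  40. ]
side m [587.9 303.   40. ]
[513.6 234.  202.4] [-0.1 -0.   0.1 -0.1 -0.  -0.1]
tcp in side [249.7 263.8] top [226.8 244.4]
6.958889973958334
```

View pics/s2c.png

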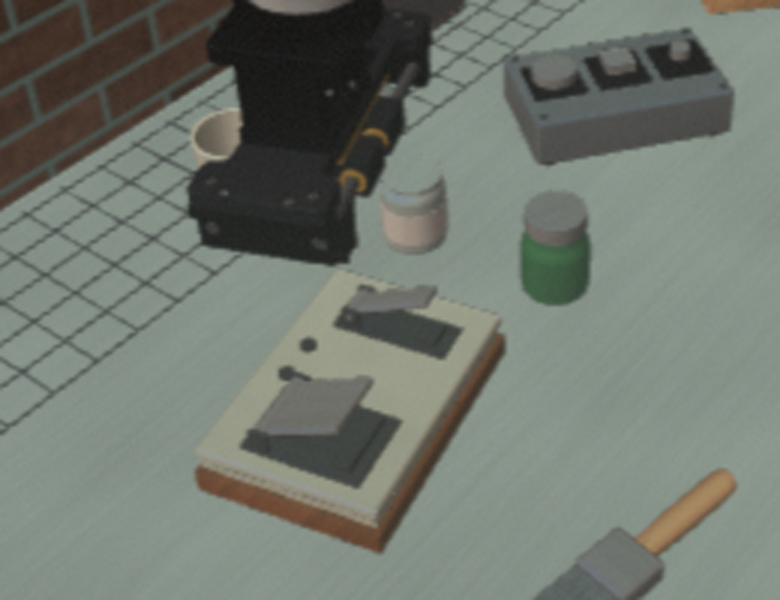

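View pics/t2.png

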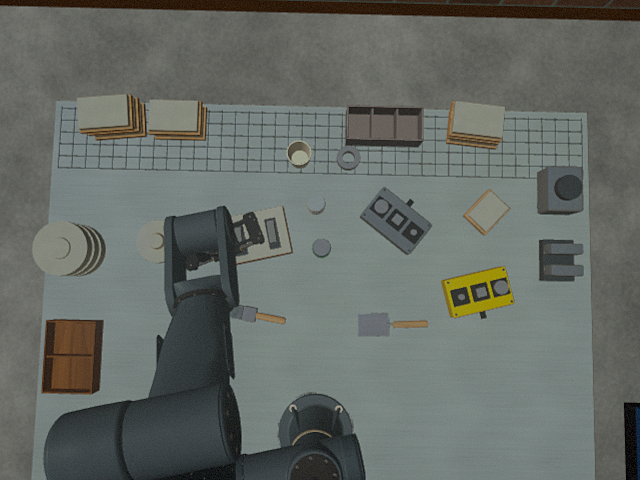

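```bash
python3 - <<'E'
from h import *
np.set_printoptions(precision=2,suppress=True)
for i in range(2):
    s=ctrl.get_state();print(s['clock'],s['tool_pos'],s['joint_vel'],s['ee_rot'])
    w=imaging.read_camera('wrist')
    for n,z in(((318,283),202),): pass
cv2.imwrite('pics/w3.png',w)
cv2.imwrite('pics/w3c.png',cv2.resize(w[90:290,250:500],None,fx=3,fy=3,interpolation=cv2.INTER_CUBIC))
E
```

```text
2.225 [512.26 226.03 202.07] [-0.05 -0.01  0.02 -0.01  0.   -0.  ] [ 0.    0.83 -0.55 -0.  ]
2.275 [512.26 224.94 202.13] [-0.03 -0.01  0.01  0.    0.    0.  ] [ 0.    0.83 -0.55 -0.  ]
```

View pics/w3c.png

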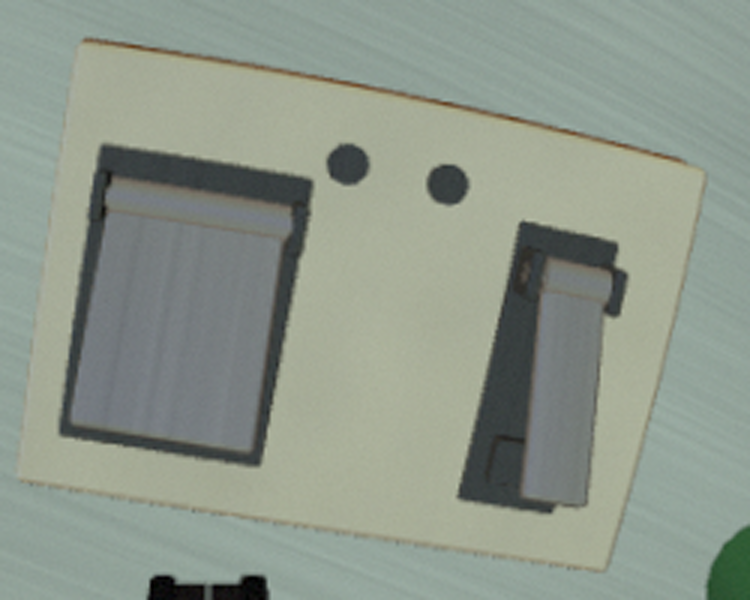

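```bash
python3 - <<'E'
from h import *
np.set_printoptions(precision=1,suppress=True)
f=lambda u,v:(249.7+u/3,89.7+v/3)
c=[]
for q in ((82,40),(704,172),(605,568),(18,480)): c.append(wray(f(*q),40)); print('m',c[-1])
print('centre',np.mean(c,0))
for q in ((72,425),(252,453),(521,497),(585,505)): print('end',wray(f(*q),78))
for q in ((348,164),(448,184)): print('dot',wray(f(*q),40))
t=lambda u,v:(204.6+u/5,194.6+v/5)
for q in ((201,131),(252,121)): print('top dot',onz('top',t(*q),40))
g=lambda u,v:(199.6+u/5,259.6+v/5)
for q in ((178,221),(214,174)): print('side dot',onz('side',g(*q),40))
E
```

```text
m [594.3 297.4  40. ]
m [636.3 110.5  40. ]
m [507.8  80.3  40. ]
m [463.5 267.5  40. ]
centre [550.5 189.   40. ]
end [498.2 257.8  78. ]
end [509.5 210.3  78. ]
end [526.7 135.5  78. ]
end [531.8 116.5  78. ]
dot [590.4 212.9  40. ]
dot [597.2 183.5  40. ]
top dot [594.  215.4  40. ]
top dot [600.4 186.4  40. ]
side dot [591.3 214.3  40. ]
side dot [598.1 185.1  40. ]
```

Call:
play_rows --commands '[{"dp":[-5,-3,30],"roll":0,"grip":0},{"dp":[-9.5,-5,60],"roll":0,"grip":0},{"dp":[-9.5,-5,90],"roll":0,"grip":0},{"dp":[-9.5,-5,105],"roll":0,"grip":0},{"dp":[-9.5,-5,105],"roll":0,"grip":0}]'

```text
clock: 2.95
tool_pos: [513.4, 234.6, 96.9]
ee_rot: [0.001, 0.832, -0.555, -0.001]
wrist_force: [0.4, 0.0, 0.5]
finger_gap: 0.5
```

Call:
play_rows --commands '[{"dp":[0,0,5],"roll":0,"grip":0},{"dp":[0,0,10],"roll":0,"grip":0},{"dp":[0,0,15],"roll":0,"grip":0},{"dp":[0,0,20],"roll":0,"grip":0},{"dp":[0,0,25],"roll":0,"grip":0}]'

```text
clock: 3.58
tool_pos: [513.4, 235.9, 72.4]
ee_rot: [0.0, 0.832, -0.554, -0.0]
wrist_force: [-2.0, -0.6, 3.3]
finger_gap: 0.2
```

Contact at about 3 N, as the stated hinge friction would give. Continuing down.

Call:
play_rows --commands '[{"dp":[0,0,4],"roll":0,"grip":0},{"dp":[0,0,8],"roll":0,"grip":0},{"dp":[0,0,12],"roll":0,"grip":0},{"dp":[0,0,14],"roll":0,"grip":0},{"dp":[0,0,14],"roll":0,"grip":0}]'

```text
clock: 4.2
tool_pos: [514.4, 235.9, 58.3]
ee_rot: [-0.0, 0.832, -0.554, 0.0]
wrist_force: [-0.4, -0.4, -0.1]
finger_gap: 0.7
```

Call:
play_rows --commands '[{"dp":[0,0,1],"roll":0,"grip":0},{"dp":[0,0,2],"roll":0,"grip":0},{"dp":[0,0,2],"roll":0,"grip":0}]'

```text
clock: 4.58
tool_pos: [514.7, 236.0, 57.3]
ee_rot: [-0.001, 0.832, -0.554, 0.001]
wrist_force: [-1.2, 0.3, 4.1]
finger_gap: 0.5
```

Call:
play_rows --commands '[{"dp":[0,0,1],"roll":0,"grip":0},{"dp":[0,0,2],"roll":0,"grip":0},{"dp":[0,0,2],"roll":0,"grip":0},{"dp":[0,0,2],"roll":0,"grip":0}]'

```text
clock: 5.08
tool_pos: [514.7, 236.0, 56.9]
ee_rot: [-0.001, 0.832, -0.554, 0.001]
wrist_force: [-2.5, -0.4, 15.6]
finger_gap: 0.4
```

Stop reached (z 56.9, 15.6 N). Lift, then move over the narrow latch.

Call:
play_rows --commands '[{"dp":[0,0,-20],"roll":0,"grip":0},{"dp":[0,0,-50],"roll":0,"grip":0},{"dp":[40,7,-65],"roll":0,"grip":0},{"dp":[80,14,-65],"roll":0,"grip":0},{"dp":[108,19.5,-65],"roll":0,"grip":0}]'

```text
clock: 5.7
tool_pos: [538.2, 127.2, 119.8]
ee_rot: [-0.0, 0.832, -0.555, 0.001]
wrist_force: [-0.3, 0.2, 0.1]
finger_gap: 0.4
```

Call:
play_rows --commands '[{"dp":[0,0,0],"roll":0,"grip":0},{"dp":[0,0,0],"roll":0,"grip":0},{"dp":[0,0,0],"roll":0,"grip":0}]'

```text
clock: 6.08
tool_pos: [537.1, 129.7, 119.4]
ee_rot: [0.0, 0.833, -0.554, -0.0]
wrist_force: [0.5, 0.3, 0.4]
finger_gap: 0.4
```

```bash
python3 - <<'E'
from h import *
np.set_printoptions(precision=1,suppress=True)
s=ctrl.get_state();print(s['clock'],s['tool_pos'],s['wrist_force'])
a=imaging.read_camera('side');w=imaging.read_camera('wrist')
cv2.imwrite('pics/p4.png',np.hstack([cv2.resize(a[230:370,180:330],(400,373)),cv2.resize(w[100:400,150:500],(400,373))]))
E
```

```text
6.075 [537.1 129.7 119.4] [0.5 0.3 0.4]
```

View pics/p4.png

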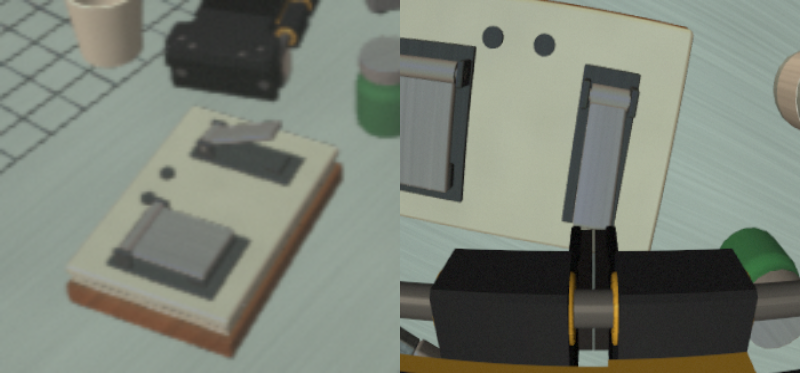

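The wide latch lies flat, and the fingers are in line with the narrow latch.

Call:
play_rows --commands '[{"dp":[0,0,15],"roll":0,"grip":0},{"dp":[0,0,30],"roll":0,"grip":0},{"dp":[0,0,37],"roll":0,"grip":0},{"dp":[0,0,42],"roll":0,"grip":0},{"dp":[0,0,47],"roll":0,"grip":0}]'

```text
clock: 6.8
tool_pos: [537.1, 128.6, 72.3]
ee_rot: [0.0, 0.832, -0.554, -0.0]
wrist_force: [-2.0, -0.4, 3.1]
finger_gap: 0.8
```

Call:
play_rows --commands '[{"dp":[0,0,4],"roll":0,"grip":0},{"dp":[0,0,8],"roll":0,"grip":0},{"dp":[0,0,12],"roll":0,"grip":0},{"dp":[0,0,15],"roll":0,"grip":0},{"dp":[0,0,16],"roll":0,"grip":0}]'

```text
clock: 7.42
tool_pos: [537.4, 128.6, 57.1]
ee_rot: [0.0, 0.832, -0.554, -0.0]
wrist_force: [-3.6, -0.7, 12.9]
finger_gap: 0.6
```

Call:
play_rows --commands '[{"dp":[0,0,1],"roll":0,"grip":0},{"dp":[0,0,2],"roll":0,"grip":0},{"dp":[0,0,2],"roll":0,"grip":0},{"dp":[0,0,2],"roll":0,"grip":0}]'

```text
clock: 7.92
tool_pos: [537.4, 128.6, 56.8]
ee_rot: [-0.0, 0.832, -0.554, 0.0]
wrist_force: [-5.0, -1.6, 18.5]
finger_gap: 0.2
```

Narrow latch home as well. Next I lift and move over toward the grey box's large button.

Call:
play_rows --commands '[{"dp":[0,0,-25],"roll":0,"grip":0},{"dp":[0,0,-65],"roll":0,"grip":0},{"dp":[20,0,-110],"roll":0,"grip":0},{"dp":[70,5,-135],"roll":0,"grip":0},{"dp":[125,10,-135],"roll":0,"grip":0}]'

```text
clock: 8.55
tool_pos: [579.4, 8.7, 192.4]
ee_rot: [-0.002, 0.833, -0.553, 0.004]
wrist_force: [0.5, 0.5, -0.0]
finger_gap: 0.2
```

Call:
play_rows --commands '[{"dp":[50,3,0],"roll":0,"grip":0},{"dp":[100,6,0],"roll":0,"grip":0},{"dp":[145,9,0],"roll":0,"grip":0},{"dp":[175,11,0],"roll":0,"grip":0},{"dp":[190,11,0],"roll":0,"grip":0}]'

```text
clock: 9.18
tool_pos: [640.4, -172.0, 189.1]
ee_rot: [-0.0, 0.832, -0.555, 0.001]
wrist_force: [0.5, 0.1, 0.5]
finger_gap: 0.4
```

Call:
play_rows --commands '[{"dp":[0,0,0],"roll":0,"grip":0},{"dp":[0,0,0],"roll":0,"grip":0},{"dp":[0,0,0],"roll":0,"grip":0},{"dp":[0,0,0],"roll":0,"grip":0}]'

```text
clock: 9.68
tool_pos: [639.4, -169.0, 189.7]
ee_rot: [-0.0, 0.833, -0.554, -0.0]
wrist_force: [0.6, 0.0, -0.9]
finger_gap: 0.5
```

```bash
python3 - <<'E'
from h import *
np.set_printoptions(precision=1,suppress=True)
s=ctrl.get_state();print(s['clock'],s['tool_pos'],s['wrist_force'],s['joint_vel'])
w=imaging.read_camera('wrist');a=imaging.read_camera('side')
print(wproj([641.6,-171.4,68]))
cv2.imwrite('pics/w5.png',w)
cv2.imwrite('pics/s5.png',cv2.resize(a[230:370,180:330],None,fx=4,fy=4,interpolation=cv2.INTER_CUBIC))
E
```

```text
9.675 [ 639.4 -169.   189.7] [ 0.6  0.  -0.9] [-0.  0. -0.  0. -0.  0.]
[322.4 230.7]
```

View pics/w5.png

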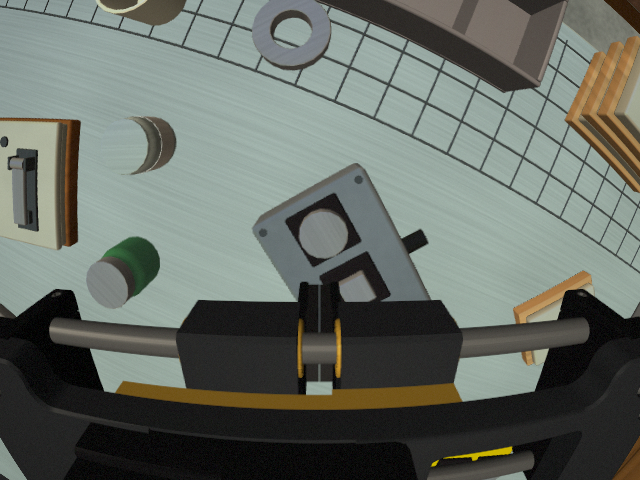

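View pics/s5.png

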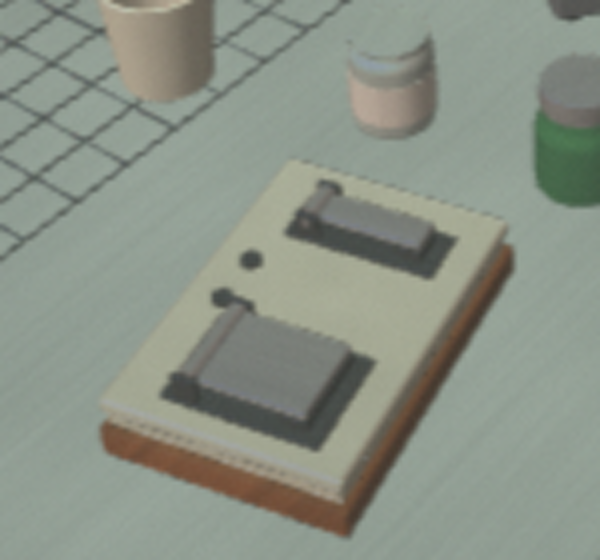

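Both latches lie flat. The wrist view puts the large button at (323,232), next to the expected (322,231), on the grey box at the end of the gland's +y side. Descending.

Call:
play_rows --commands '[{"dp":[3,0,30],"roll":0,"grip":0},{"dp":[3,0,60],"roll":0,"grip":0},{"dp":[3,0,90],"roll":0,"grip":0},{"dp":[3,0,108],"roll":0,"grip":0},{"dp":[3,0,112],"roll":0,"grip":0}]'

```text
clock: 10.4
tool_pos: [640.1, -172.5, 76.4]
ee_rot: [0.0, 0.832, -0.554, -0.001]
wrist_force: [-0.3, 0.1, 0.5]
finger_gap: 0.5
```

Call:
play_rows --commands '[{"dp":[0,0,3],"roll":0,"grip":0},{"dp":[0,0,6],"roll":0,"grip":0},{"dp":[0,0,9],"roll":0,"grip":0},{"dp":[0,0,11],"roll":0,"grip":0},{"dp":[0,0,13],"roll":0,"grip":0}]'

```text
clock: 11.02
tool_pos: [641.1, -173.0, 65.3]
ee_rot: [-0.0, 0.832, -0.554, 0.001]
wrist_force: [0.3, 1.1, 4.5]
finger_gap: 0.6
```

Call:
play_rows --commands '[{"dp":[0,0,1.5],"roll":0,"grip":0},{"dp":[0,0,3],"roll":0,"grip":0},{"dp":[0,0,3],"roll":0,"grip":0}]'

```text
clock: 11.4
tool_pos: [641.1, -173.0, 62.4]
ee_rot: [-0.0, 0.832, -0.554, 0.001]
wrist_force: [0.2, 0.4, 7.1]
finger_gap: 0.3
```

Call:
play_rows --commands '[{"dp":[0,0,1],"roll":0,"grip":0},{"dp":[0,0,2],"roll":0,"grip":0},{"dp":[0,0,2],"roll":0,"grip":0},{"dp":[0,0,2],"roll":0,"grip":0}]'

```text
clock: 11.9
tool_pos: [641.1, -173.0, 62.3]
ee_rot: [-0.0, 0.832, -0.554, 0.001]
wrist_force: [-2.9, 1.5, 15.0]
finger_gap: 0.6
```

Fully pressed (z stalls at 62.3, force rises to 15 N). Now I release straight up.

Call:
play_rows --commands '[{"dp":[0,0,-6],"roll":0,"grip":0},{"dp":[0,0,-20],"roll":0,"grip":0},{"dp":[0,0,-60],"roll":0,"grip":0},{"dp":[0,0,-110],"roll":0,"grip":0},{"dp":[0,0,-130],"roll":0,"grip":0}]'

```text
clock: 12.52
tool_pos: [642.1, -173.4, 193.0]
ee_rot: [-0.0, 0.832, -0.554, 0.003]
wrist_force: [0.2, -0.2, 0.3]
finger_gap: 0.1
```

Call:
play_rows --commands '[{"dp":[0,0,0],"roll":0,"grip":0},{"dp":[0,0,0],"roll":0,"grip":0},{"dp":[0,0,0],"roll":0,"grip":0},{"dp":[0,0,0],"roll":0,"grip":0}]'

```text
clock: 13.02
tool_pos: [640.1, -172.6, 188.1]
ee_rot: [0.0, 0.832, -0.554, -0.001]
wrist_force: [-0.1, -0.6, -0.7]
finger_gap: 0.4
```

```bash
python3 - <<'E'
from h import *
np.set_printoptions(precision=1,suppress=True)
s=ctrl.get_state();print(s['clock'],s['tool_pos'],s['wrist_force'])
w=imaging.read_camera('wrist');a=imaging.read_camera('side')
cv2.imwrite('pics/s6.png',np.hstack([cv2.resize(a[170:370,190:410],(396,360)),cv2.resize(w[100:330,180:440],(400,360))]))
E
```

```text
13.025 [ 640.1 -172.6  188.1] [-0.1 -0.6 -0.7]
```

View pics/s6.png

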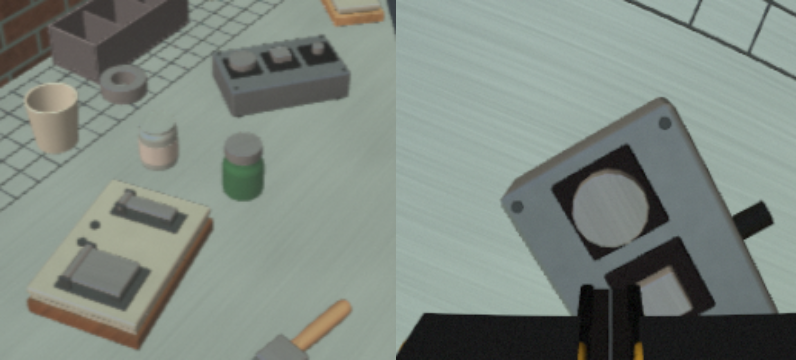

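Both latches are flat, the keys are up, the box has not moved, and the arm is clear.

```bash
python3 -c "
from station import job_done; print(job_done())"
```

```text
the job is handed in; nothing more can be done
None
```

I pushed the wide latch down, then the narrow one, then pressed the large round button on the grey box and let it spring back. The job was handed in at about 13 s, and no verdict was reported.

- **Latches:** the fingertips stopped at z 56.9 mm (15.6 N) on the wide latch and 56.8 mm (18.5 N) on the narrow one. The fully-down height is 57 mm. Later side pictures show both lying flat.
- **Button:** it bottomed out at z 62.3 mm with 15 N, against 62 mm fully pressed. The last pictures show it up again, the box where it was and nothing visibly moved, with the arm clear at z 188 mm and no contact force.
- **A check that disagreed:** my first wrist-camera position for the mould was about 10 mm off the top camera's, because the arm was still swinging when I took the picture. Once it settled, all three cameras agreed within about 3–4 mm.
- **Not measured:** I judged the bystanders and the other two keys by eye only. The arm never touched any of them.

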